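Drop a spent ink cartridge through the push flap of a collecting box

TASK

Post the black ink cartridge into the aluminium collecting box: with one fingertip press the dark self-closing flap in its top well down, and, keeping it down, push the cartridge over the edge of the opening with the other finger. Keep the flap down until the cartridge has dropped into the inner tray, then take the fingers away so that the flap springs shut. Do not pick the cartridge up, leave the inner tray closed, and do not disturb the cup, the wooden block or the tweezers.

Things in the scene. Friction and masses are not known exactly. Their poses are not given: they have to be found in the camera images.
- box: Tin-grey aluminium collecting box fixed on the sill, 220 (x) by 160 (y) by 130 mm high. Origin: centre of its underside. +x points from the end with the pull-out tray to the flap's hinge (the way the cartridge is pushed), z up. Flat top (deck) at 130 mm; 8 mm high rims along both long sides only (y = +-77 to 80 mm). Deck plain from x = -110 to -5 mm; hollow below the opening.
- lip (a point): Middle of the edge over which the cartridge is pushed, on the deck's top face: box frame (-5, 0, 130) mm, axes as the box's. The opening, closed by the flap, begins here and runs 90 mm along +x to the hinge; it is 104 mm wide (y = -52 to 52 mm).
- hinge (a point): Middle of the flap's hinge line at the far side of the opening, on the deck's top face: box frame (85, 0, 130) mm, axes as the box's. The hinge line runs along y. Behind it the fixed deck goes on from x = 87 to 110 mm (box frame).
- flap_edge (a point): Middle of the free edge of the flap, on its top face; it moves with the flap. The flap is a flat, nearly black plate 3 mm thick, 100 mm wide (y), reaching 88 mm from the hinge towards the cartridge, flush with the deck when shut (this point is then 2 mm past the lip). Its -x runs along the plate from hinge to free edge, z is its top face's normal.
- flap (a joint): Opening angle of the flap, rad: 0 shut, flush with the deck; grows to 1.35 as its free edge, the one near the cartridge, swings down into the box. A spring shuts it: 0.08 N m keeps it shut (the cartridge's weight does not open it), 0.16 N m at 1 rad, so 3 to 7 N with a fingertip 60 to 25 mm from the hinge. From about 0.7 rad the cartridge falls past its free edge.
- cartridge: Spent black plastic ink cartridge lying loose and flat on the deck before the flap, 34 (x) by 64 (y) by 20 mm high, a 5 mm stub on its +y end, pale label with a blue stripe on top; about 60 g. Origin: centre of its underside; its x lies within 15 degrees of the box's +x, z up. It slides easily and tips in once its middle is 5 to 20 mm past the edge (later if a finger leans on its back).
- inner_tray (a joint): Pull-out inner tray, m: 0 fully in (as it is and must stay), growing as it is pulled out to the box's -x. 205 by 142 mm inside, it covers the whole floor of the box; its floor is 5.5 mm above the sill. Its dark bow handle stands 19 mm out of the box's -x end, 40 mm above the sill.
- cup: Frosted glass cup standing on the windowsill beside the box, 72 mm across the rim, 85 mm high. Origin: centre of its underside. Leave it alone.
- align_block: Wooden alignment block with a fence and two brass pins, 84 (x) by 46 (y) by 34 mm high, lying on the windowsill beside the box. Origin: centre of its underside. Leave it alone.
- tweezers: Stainless steel tweezers lying on the windowsill beside the box, 120 mm long along their x, 18 mm wide, 6 mm high. Origin: centre of their underside. Leave them alone.
Mind the look-alikes: they are no part of the job. There is more than one size of the cartridge; the job needs the largest.

How it is judged (in metres and radians):
On the way, in this order (a step that is already met when the one before it is completed fails the run):
1. a finger holds the flap open while the fingers push the cartridge, which still lies on the deck (value of joint flap above 0.35 rad and contact force between the fingers and flap above 0.3 N and contact force between the fingers and cartridge above 0.02 N and z of cartridge in the frame of box above 0.124 m), for 0.04 s.
2. the cartridge has dropped through the opening while the finger still holds the flap open (value of joint flap above 0.35 rad and contact force between the fingers and flap above 0.3 N and z of cartridge in the frame of box below 0.065 m), for 0.04 s.
At the end, for the whole second after the job is handed in: The cartridge lies at rest in the inner tray inside the box (its origin within the box's outline and less than 65 mm above the sill), the flap is shut again (under 0.06 rad), the inner tray is fully in (under 6 mm) (x of cartridge in the frame of box between -0.11 and 0.11 m and y of cartridge in the frame of box between -0.08 and 0.08 m and z of cartridge in the frame of box below 0.065 m and linear speed of cartridge below 0.02 m/s and value of joint flap below 0.06 rad and value of joint inner_tray below 0.006 m); the robot touches nothing.
It fails at once if the cartridge is lifted (its underside more than 15 mm above the deck) (z of cartridge in the frame of box above 0.145 m).
It fails at once if the inner tray is pulled out more than 10 mm (value of joint inner_tray above 0.01 m).
It fails at once if the cup is moved more than 12 mm (distance of cup from where it was at the start of the episode above 0.012 m).
It fails at once if the wooden block is moved more than 12 mm (distance of align_block from where it was at the start of the episode above 0.012 m).
It fails at once if the pair of tweezers is moved more than 12 mm (distance of tweezers from where it was at the start of the episode above 0.012 m).
It also fails if it takes over 38 s, if anything falls off the work surface, if the arm or the gripper's body presses on something with over 40 N, if the wrist force passes 120 N, or if a joint passes its speed limit or range.

ROBOT

A 7-joint arm with a two-finger parallel gripper is mounted at the origin on the work surface. World frame = base frame: x ahead of the robot, y to its left, z up, the work surface at z = 0. Lengths are in mm, angles in rad, forces in N, time in s.
With the tool pointing down it reaches from about 350 to 900 mm from the base axis. Payload 19.9 kg.
Tool frame: the origin (TCP) lies between the finger pads; the fingertips stand 25 mm ahead of it and the grasp point (between the pads) lies 6 mm ahead of it; y points along the fingers, z is the direction in which the jaws open and shut, and the axes are right-handed (so a half turn about y gives the same grasp; the last joint's range is limited). The gripper opens to 94 mm and grips with 3 to 60 N. Pads are 16 mm wide; open, the fingers measure 119 mm over their backs; the gripper's body (75 mm by 177 mm) begins 78 mm behind the grasp point.
Start: joints at [1.171, 0.417, -0.01, 1.614, 0.005, 1.111, -0.053], TCP at [219.463, -585.181, 230.425] pointing down, gripper open.
Joint ranges: [-2.81, 2.81], [-0.39, 2.02], [-1.27, 1.25], [0.06, 2.57], [-1.19, 4.33], [0.19, 2], [-2.82, 2.82]. Speed limits (rad/s): [1.89, 1.89, 2.39, 2.39, 3.01, 3.01, 3.01].

INTERFACE

Orientations are given as a unit quaternion [x, y, z, w].
In Python, from workcell import observe, viewer, manip gives the robot as it stands.
- The arm moves only by the tool carry_out, never from a script. Its argument "commands" is a list of rows, each an object of numbers: "tx", "ty", "tz": the shift along the world's x, y, z in m; "wx", "wy", "wz": the turn, a rotation vector about the world's x, y, z in rad; "gripper": the closure, from 0 (fully open) to 1 (shut). A call has exactly 8 rows; each row shifts and turns the pose as measured when the row begins; what a row does not reach is not made up. A row lasts 1/10 s, in which the tool goes at most 50 mm and 8.59 degrees, less where a joint would pass 70% of its speed; a pose out of reach is approached as far as the arm can. A call is refused whole if a number of a shift passes 0.05 or a number of a turn 0.15, either way. A call with a gripper value outside its range is refused whole. The fingers move at their own pace and stop on an object; "newtons" is the grip in N (left out, the last holds). Time passes only in rows, so rows that do not move let the fingers close, or fill a call up. It gives the time, the measured TCP pose, the force and the opening at its end, in the units of the state.
- observe(): the state, without advancing time (a new reading comes with each control period).
- viewer.read_camera(name): name is "scene" or "top" or "wrist"; returns the picture (384x512x3 uint8, blue, green, red); there is no depth.
- viewer.get_calibration(name): a dict with "mtx" (3x3 intrinsics, pixels), "rvec" (rotation vector, rad) and "tvec" (3), from world to camera coordinates, as OpenCV has them. Camera axes: x right, y down, z forward; pixel columns grow to the right and rows downward; lengths in mm; the calibration is good to about 2 mm. The wrist camera is an equidistant fisheye: a pixel r from the principal point sees the ray r / f radians off the axis. A picture is of the moment at which its call begins: read the wrist's pose just before it. get_calibration takes no time and is no camera call; for the wrist camera it gives the pose at the moment of the call.
- manip.hand_in(): hands the job in, once; it reports no verdict.
The state is a dict: "time_s": time; "qpos": joint angles; "qd": joint speeds; "effort": joint torques, N m; "ee_pos": TCP position; "orientation": TCP orientation; "wrist_force": force on the tool from outside, world axes, zero at the start; "ft_torque": the same for the moment, N m; "finger_gap": finger opening in mm.
Only numpy, scipy, OpenCV 4.12 (cv2) and the standard library are available. Lean on these libraries where they do the work, as an engineer would, in place of code of your own. Each camera call takes 0.05 s, during which the arm holds its last target. There are 200 camera calls.

## Working session

There is one attempt and no reset: what is moved stays moved. The work goes in short steps, Python scripts to look and compute and a tool call to move; the robot and the scene stay as the last step left them, time stands still between calls to the robot, and variables do not carry over. Pictures are saved under pics/ and viewed, about 8 in all and at most 12, crops included, and the job is handed in when it is done.

Besides the shell and the picture viewer there is one more tool, called as name([rows], argument=value, ...), one row to a line, values as JSON. carry_out: Moves the arm, as the interface text tells. Its arguments: {"type":"object","properties":{"commands":{"type":"array"},"newtons":{"type":"number"}},"required":["commands"]}

```bash
mkdir -p pics; ls; python3 - <<'E'
from workcell import observe, viewer, manip
import cv2
s=observe(); print(s)
for n in("scene","top"):
    cv2.imwrite(f"pics/{n}0.png",viewer.read_camera(n)); print(n,viewer.get_calibration(n))
print(viewer.get_calibration("wrist"))
E
```

```text
pics
{'time_s': 0.0, 'qpos': array([ 1.17048436,  0.41796946, -0.01028707,  1.61414061,  0.00466433,
        1.11071035, -0.05297793]), 'qd': array([ 0.0006521 ,  0.00028971, -0.00107949,  0.000708  , -0.00037657,
        0.0011636 ,  0.00125545]), 'effort': array([ 3.13039636e-03, -8.51258540e+01,  6.40789624e-01, -4.25981891e+01,
       -4.87124326e-02,  1.87971652e-02,  1.45030881e-04]), 'ee_pos': array([ 219.34931829, -584.8858874 ,  229.84226415]), 'orientation': array([-0.12627811,  0.69617157, -0.69534345,  0.12608119]), 'wrist_force': array([-0.40220499,  0.62458299, -0.2548266 ]), 'ft_torque': array([ 0.00214763, -0.03701789, -0.05776301]), 'finger_gap': 93.99598779108935}
scene {'mtx': array([[375.7697812 ,   0.        , 252.28901564],
       [  0.        , 375.7697812 , 189.13011926],
       [  0.        ,   0.        ,   1.        ]]), 'rvec': array([ 2.1929801 ,  0.69286536, -0.3022036 ]), 'tvec': array([-490.14863721, -137.40957694, 1326.33267642])}
top {'mtx': array([[470.65278953,   0.        , 254.54203466],
       [  0.        , 470.65278953, 194.57653619],
       [  0.        ,   0.        ,   1.        ]]), 'rvec': array([ 2.17877167, -2.13188631,  0.11467351]), 'tvec': array([  5.00762137, 601.71801953, 978.78931064])}
{'mtx': array([[297.31863964,   0.        , 255.18021658],
       [  0.        , 297.31863964, 192.77466696],
       [  0.        ,   0.        ,   1.        ]]), 'rvec': array([-2.42066043,  1.67699811,  0.1954299 ]), 'tvec': array([-624.5781922 ,  -23.7540796 ,  388.40370884])}
```

View pics/scene0.png

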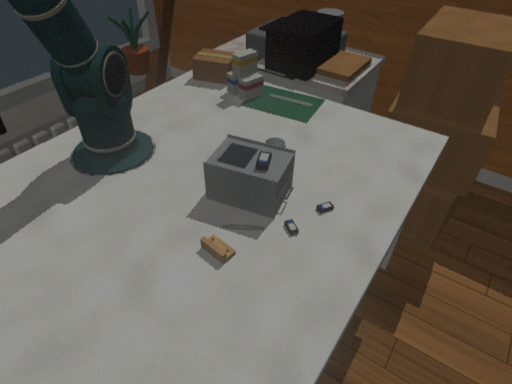

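View pics/top0.png

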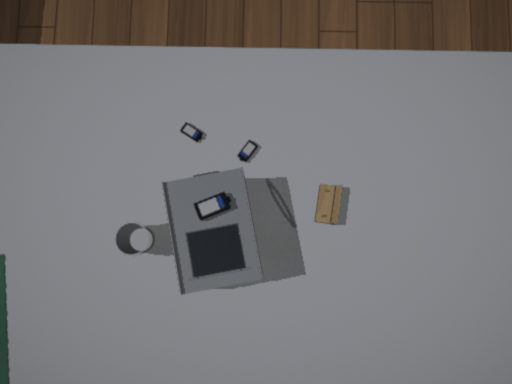

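```bash
python3 - <<'E'
import cv2
im=cv2.imread("pics/top0.png")[110:310,100:365]
im=cv2.convertScaleAbs(im,alpha=1.6,beta=10)
cv2.imwrite("pics/top0c.png",cv2.resize(im,None,fx=3,fy=3,interpolation=cv2.INTER_CUBIC))
E
```

```text
(no output)
```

View pics/top0c.png

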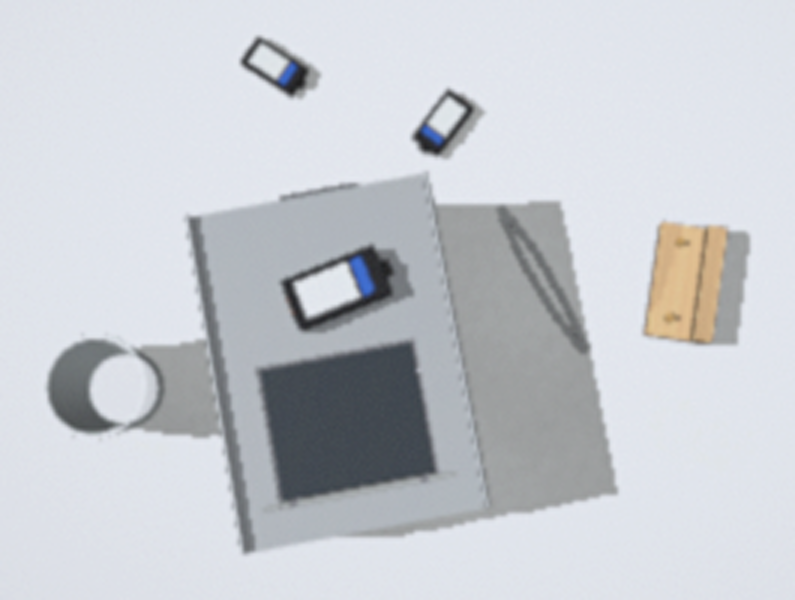

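```bash
cat > h.py <<'E'
import numpy as np, cv2
from scipy.spatial.transform import Rotation as R
from scipy.optimize import least_squares
def Tbox(p,b): # box pose (x,y,yaw) -> world
    return R.from_euler('z',p[2]).apply(np.atleast_2d(b))+[p[0],p[1],0]
def proj(c,P): return cv2.projectPoints(np.asarray(P,float),c["rvec"],c["tvec"],c["mtx"],None)[0][:,0]
E
cat > m.py <<'E'
from h import *
from workcell import observe, viewer
c=viewer.get_calibration("top")
px=lambda l:np.array(l,float)/3+[100,110]-[1/3,1/3]
B=[(-3,-50,130),(-3,50,130),(85,50,130),(85,-50,130),(-110,-80,138),(-110,80,138),(110,80,138),(110,-80,138)]
b=px([(258,369),(414,341),(437,471),(280,500),(190,216),(428,173),(490,508),(245,552)])
f=least_squares(lambda p:(proj(c,Tbox(p,B))-b).ravel(),[550,0,3.1],x_scale=[100,100,1])
box=f.x; print("box",box,"\nres",f.fun.reshape(-1,2).round(1).tolist())
C=np.array([(-17,-32,20),(-17,32,20),(17,32,20),(17,-32,20)],float)
d=px([(282,282),(373,246),(392,292),(305,328)])
def cp(q): 
    w=R.from_euler('z',q[2]).apply(C)+[q[0],q[1],130]; return Tbox(box,w)
g=least_squares(lambda q:(proj(c,cp(q))-d).ravel(),[-50,0,0],x_scale=[10,10,.1])
print("cart in box",g.x,"res",g.fun.reshape(-1,2).round(1).tolist())
s=observe();r=R.from_quat(s["orientation"]).as_matrix(); print(r.round(3),s["ee_pos"])
print("boxx",Tbox([0,0,box[2]],[1,0,0]))
E
python3 m.py
```

```text
box [521.02357538  97.26388435   3.34395276] 
res [[0.9, -0.3], [-0.3, -0.3], [0.1, 1.5], [1.0, 1.3], [-1.1, -0.9], [0.4, -1.3], [0.2, -0.4], [-1.3, 0.3]]
cart in box [-43.59847806   9.60388331   0.21711785] res [[-0.2, -0.1], [0.5, -1.0], [0.9, 0.0], [-1.2, 1.0]]
[[-0.936 -0.     0.351]
 [-0.351  0.001 -0.936]
 [ 0.    -1.    -0.001]] [ 219.35591035 -584.91361672  229.89917252]
boxx [[-0.97959497 -0.20098183  0.        ]]
```

carry_out([
  {"tx": 0.015,"ty": 0.045,"tz": 0.015,"wz": 0.1,"gripper": 0},
  {"tx": 0.015,"ty": 0.045,"tz": 0.015,"wz": 0.1,"gripper": 0},
  {"tx": 0.02,"ty": 0.045,"tz": 0.01,"wz": 0.1,"gripper": 0},
  {"tx": 0.02,"ty": 0.045,"tz": 0.01,"wz": 0.1,"gripper": 0},
  {"tx": 0.02,"ty": 0.045,"tz": 0.01,"wz": 0.1,"gripper": 0},
  {"tx": 0.02,"ty": 0.045,"tz": 0.01,"wz": 0.1,"gripper": 0},
  {"tx": 0.02,"ty": 0.045,"tz": 0,"wz": 0.1,"gripper": 0},
  {"tx": 0.02,"ty": 0.045,"tz": 0,"wz": 0.1,"gripper": 0},
], newtons=30)

```text
invalid input at $.commands[0]: expected keys tx, ty, tz, wx, wy, wz, gripper
```

carry_out([
  {"tx": 0.015,"ty": 0.045,"tz": 0.015,"wx": 0,"wy": 0,"wz": 0.1,"gripper": 0},
  {"tx": 0.015,"ty": 0.045,"tz": 0.015,"wx": 0,"wy": 0,"wz": 0.1,"gripper": 0},
  {"tx": 0.02,"ty": 0.045,"tz": 0.01,"wx": 0,"wy": 0,"wz": 0.1,"gripper": 0},
  {"tx": 0.02,"ty": 0.045,"tz": 0.01,"wx": 0,"wy": 0,"wz": 0.1,"gripper": 0},
  {"tx": 0.02,"ty": 0.045,"tz": 0.01,"wx": 0,"wy": 0,"wz": 0.1,"gripper": 0},
  {"tx": 0.02,"ty": 0.045,"tz": 0.01,"wx": 0,"wy": 0,"wz": 0.1,"gripper": 0},
  {"tx": 0.02,"ty": 0.045,"tz": 0,"wx": 0,"wy": 0,"wz": 0.1,"gripper": 0},
  {"tx": 0.02,"ty": 0.045,"tz": 0,"wx": 0,"wy": 0,"wz": 0.1,"gripper": 0},
], newtons=30)

```text
time_s: 0.9
ee_pos: [364.1, -222.8, 297.1]
orientation: [-0.396, 0.589, -0.587, 0.391]
wrist_force: [0.9, -0.2, -0.1]
finger_gap: 94.2
```

```bash
cat > plan.py <<'E'
import sys; from h import *
from workcell import observe
box=np.array([521.0,97.3,3.344])
def pose(A,B,y):
    """A: pusher's inner tip edge, B: flap finger's outer tip edge, box (x,z)"""
    v=np.subtract(B,A); L=np.hypot(*v); u=v/L; th=np.arctan2(-u[1],u[0]); gap=L-12.5
    ax=np.array([-np.sin(th),-np.cos(th)]); M=np.array(A)+gap/2*u-25*ax
    W=R.from_euler('z',box[2])
    Y=W.apply([ax[0],0,ax[1]]); Z=W.apply([-u[0],0,-u[1]])
    return Tbox(box,[M[0],y,M[1]])[0],R.from_matrix(np.c_[np.cross(Y,Z),Y,Z]),th,gap
def now(s=None):
    s=s or observe(); r=R.from_quat(s["orientation"]); g=s["finger_gap"]; p=s["ee_pos"]
    tip=p+25*r.as_matrix()[:,1]; z=r.as_matrix()[:,2]
    inv=lambda w:R.from_euler('z',-box[2]).apply(w-[box[0],box[1],0]).round(1)
    return p,r,g,inv(tip+z*g/2),inv(tip-z*(g/2+12.5)),s
def to(A,B,y,p,r):
    P,Q,th,gap=pose(A,B,y)
    print("to",A,B,"th %.3f gap %.1f grip %.3f"%(th,gap,1-gap/94),"d(mm)",(P-p).round(1),"w",(Q*r.inv()).as_rotvec().round(3))
    return P,Q
if __name__=="__main__":
    p,r,g,A,B,s=now(); print("t",s["time_s"],"A",A,"B",B,"gap",g,"F",s["wrist_force"].round(1))
    for a in sys.argv[1:]:
        v=list(map(float,a.split(','))); p,r=to(v[0:2],v[2:4],v[4],p,r)
E
python3 plan.py=0 2>/dev/null; python3 plan.py=-h 2>/dev/null; python3 plan.py -- 2>/dev/null; python3 plan.py " -76,200,20.5,153.6,10" " -76,138,20.5,92,10"
```

```text
t 0.9 A [179.2 308.3 271.8] B [267.6 248.6 272.5] gap 94.19764463496901 F [ 0.9 -0.2 -0.1]
t 0.9 A [179.2 308.3 271.8] B [267.6 248.6 272.5] gap 94.19764463496901 F [ 0.9 -0.2 -0.1]
to [-76.0, 200.0] [20.5, 153.6] th 0.448 gap 94.6 grip -0.006 d(mm) [181.  314.8 -95.1] w [-0.039 -0.459  0.584]
to [-76.0, 138.0] [20.5, 92.0] th 0.445 gap 94.4 grip -0.004 d(mm) [  0.1   0.  -61.8] w [-0.001  0.003  0.   ]
```

carry_out([
  {"tx": 0.0226,"ty": 0.0393,"tz": -0.008,"wx": -0.005,"wy": -0.057,"wz": 0.073,"gripper": 0},
  {"tx": 0.0226,"ty": 0.0393,"tz": -0.008,"wx": -0.005,"wy": -0.057,"wz": 0.073,"gripper": 0},
  {"tx": 0.0226,"ty": 0.0393,"tz": -0.008,"wx": -0.005,"wy": -0.057,"wz": 0.073,"gripper": 0},
  {"tx": 0.0226,"ty": 0.0393,"tz": -0.008,"wx": -0.005,"wy": -0.057,"wz": 0.073,"gripper": 0},
  {"tx": 0.0226,"ty": 0.0393,"tz": -0.008,"wx": -0.005,"wy": -0.057,"wz": 0.073,"gripper": 0},
  {"tx": 0.0226,"ty": 0.0393,"tz": -0.008,"wx": -0.005,"wy": -0.057,"wz": 0.073,"gripper": 0},
  {"tx": 0.0226,"ty": 0.0393,"tz": -0.008,"wx": -0.005,"wy": -0.057,"wz": 0.073,"gripper": 0},
  {"tx": 0.0226,"ty": 0.0393,"tz": -0.008,"wx": -0.005,"wy": -0.057,"wz": 0.073,"gripper": 0},
])

```text
time_s: 1.7
ee_pos: [549.8, 108.0, 233.4]
orientation: [-0.413, 0.323, -0.53, 0.666]
wrist_force: [1.3, -1.2, -0.1]
finger_gap: 94.3
```

```bash
python3 plan.py " -76,200,20.5,153.6,10" " -76,138,20.5,92,10"; python3 - <<'E'
from h import *; from workcell import viewer
from plan import box
c=viewer.get_calibration("wrist"); im=viewer.read_camera("wrist")
D=dict(zip("flap1 flap2 hinge1 hinge2 lipL lipR rim-- rim-+".split(),Tbox(box,[(-3,-50,130),(-3,50,130),(85,50,130),(85,-50,130),(-5,-52,130),(-5,52,130),(-110,-80,138),(-110,80,138)])))
cq=R.from_euler('z',.217).apply([(-17,-32,20),(-17,32,20),(17,32,20),(17,-32,20)])+[-43.6,9.6,130]
P=np.r_[np.array(list(D.values())),Tbox(box,cq)]
X=R.from_rotvec(np.ravel(c["rvec"])).apply(P)+np.ravel(c["tvec"])
th=np.arctan2(np.hypot(X[:,0],X[:,1]),X[:,2]); n=X[:,:2]/np.hypot(X[:,0],X[:,1])[:,None]
uv=n*(th*c["mtx"][0,0])[:,None]+c["mtx"][:2,2]; print(uv.round(0).tolist())
im=cv2.resize(im,None,fx=1.5,fy=1.5)
for u in uv*1.5: cv2.circle(im,tuple(int(round(t)) for t in u),3,(0,0,255),1)
cv2.imwrite("pics/w1.png",im)
E
```

```text
t 1.7 A [-83.7  -6.2 232.2] B [ 11.6  -3.2 184.3] gap 94.27502917556056 F [ 1.3 -1.2 -0.1]
to [-76.0, 200.0] [20.5, 153.6] th 0.448 gap 94.6 grip -0.006 d(mm) [ -4.7 -16.  -31.4] w [ 0.004  0.019 -0.028]
to [-76.0, 138.0] [20.5, 92.0] th 0.445 gap 94.4 grip -0.004 d(mm) [  0.1   0.  -61.8] w [-0.001  0.003  0.   ]
[[169.0, 150.0], [174.0, 263.0], [78.0, 274.0], [62.0, 156.0], [172.0, 147.0], [177.0, 264.0], [289.0, 116.0], [280.0, 275.0], [235.0, 180.0], [249.0, 248.0], [214.0, 262.0], [196.0, 192.0]]
```

View pics/w1.png

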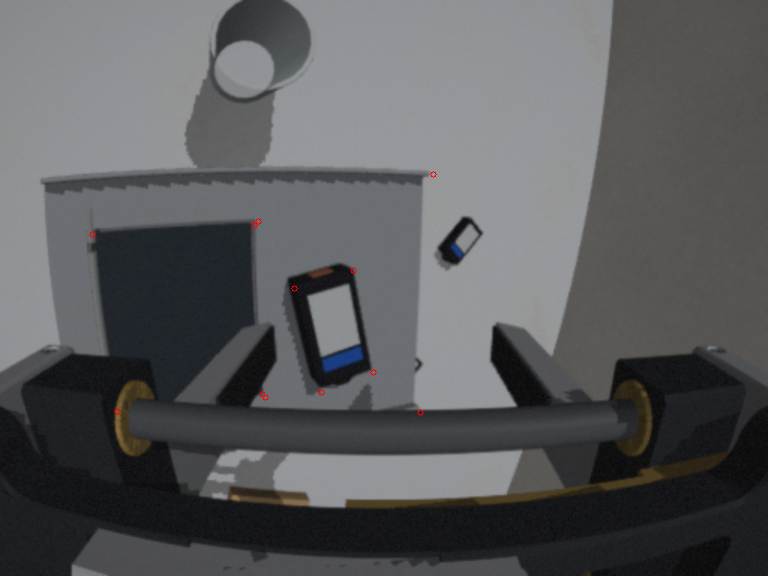

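carry_out([
  {"tx": -0.0025,"ty": -0.0075,"tz": -0.012,"wx": 0.002,"wy": 0.011,"wz": -0.014,"gripper": 0},
  {"tx": -0.0025,"ty": -0.0075,"tz": -0.012,"wx": 0.002,"wy": 0.011,"wz": -0.014,"gripper": 0},
  {"tx": 0,"ty": 0,"tz": -0.012,"wx": 0,"wy": 0,"wz": 0,"gripper": 0},
  {"tx": 0,"ty": 0,"tz": -0.012,"wx": 0,"wy": 0,"wz": 0,"gripper": 0},
  {"tx": 0,"ty": 0,"tz": -0.012,"wx": 0,"wy": 0,"wz": 0,"gripper": 0},
  {"tx": 0,"ty": 0,"tz": -0.012,"wx": 0,"wy": 0,"wz": 0,"gripper": 0},
  {"tx": 0,"ty": 0,"tz": -0.012,"wx": 0,"wy": 0,"wz": 0,"gripper": 0},
  {"tx": 0,"ty": 0,"tz": -0.007,"wx": 0,"wy": 0,"wz": 0,"gripper": 0},
])

```text
time_s: 2.55
ee_pos: [542.6, 89.0, 132.9]
orientation: [-0.414, 0.341, -0.535, 0.653]
wrist_force: [-0.9, 0.4, 1.9]
finger_gap: 93.7
```

```bash
python3 plan.py " -76,138,20.5,92,9" " -66,138,26,93,9" " -40,137,35,93,9" " -25,136,44,94,9" " -14,135,50,94,9" ; python3 - <<'E'
import cv2; from workcell import viewer
cv2.imwrite("pics/w2.png",cv2.resize(viewer.read_camera("wrist"),None,fx=1.5,fy=1.5))
E
```

```text
t 2.55 A [-72.5  12.8 130.2] B [23.7 12.1 85.1] gap 93.71093105777497 F [-0.9  0.4  1.9]
to [-76.0, 138.0] [20.5, 92.0] th 0.445 gap 94.4 grip -0.004 d(mm) [2.4 4.  7.3] w [-0.001 -0.007  0.007]
to [-66.0, 138.0] [26.0, 93.0] th 0.455 gap 89.9 grip 0.043 d(mm) [-7.8 -1.6  0.4] w [ 0.002 -0.01  -0.   ]
to [-40.0, 137.0] [35.0, 93.0] th 0.531 gap 74.5 grip 0.208 d(mm) [-19.   -3.9  -1. ] w [ 0.015 -0.074  0.   ]
to [-25.0, 136.0] [44.0, 94.0] th 0.547 gap 68.3 grip 0.274 d(mm) [-12.1  -2.5  -0.1] w [ 0.003 -0.016 -0.   ]
to [-14.0, 135.0] [50.0, 94.0] th 0.570 gap 63.5 grip 0.324 d(mm) [-8.9 -1.8 -0.7] w [ 0.005 -0.022  0.   ]
```

View pics/w2.png

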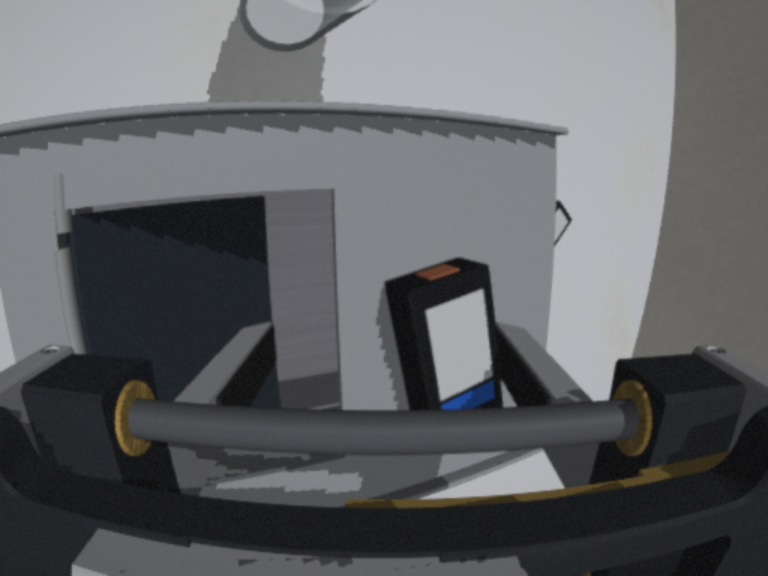

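carry_out([
  {"tx": -0.002,"ty": 0.001,"tz": 0.004,"wx": 0,"wy": -0.008,"wz": 0.003,"gripper": 0.02},
  {"tx": -0.003,"ty": 0.001,"tz": 0.004,"wx": 0,"wy": -0.009,"wz": 0.004,"gripper": 0.04},
  {"tx": -0.0031,"ty": -0.0006,"tz": 0,"wx": 0.002,"wy": -0.012,"wz": 0,"gripper": 0.07},
  {"tx": -0.0031,"ty": -0.0006,"tz": 0,"wx": 0.002,"wy": -0.012,"wz": 0,"gripper": 0.1},
  {"tx": -0.0031,"ty": -0.0006,"tz": 0,"wx": 0.002,"wy": -0.012,"wz": 0,"gripper": 0.13},
  {"tx": -0.0031,"ty": -0.0006,"tz": 0,"wx": 0.002,"wy": -0.012,"wz": 0,"gripper": 0.16},
  {"tx": -0.0031,"ty": -0.0006,"tz": 0,"wx": 0.002,"wy": -0.012,"wz": 0,"gripper": 0.19},
  {"tx": -0.0031,"ty": -0.0006,"tz": 0,"wx": 0.002,"wy": -0.012,"wz": 0,"gripper": 0.21},
])

```text
time_s: 3.4
ee_pos: [517.8, 85.4, 143.4]
orientation: [-0.383, 0.31, -0.552, 0.672]
wrist_force: [3.0, -1.0, 1.8]
finger_gap: 74.7
```

```bash
python3 plan.py " -40,137,35,93,10" " -25,136,44,94,10" " -14,135,50,94,10" ; python3 - <<'E'
import cv2; from workcell import viewer
cv2.imwrite("pics/w3.png",cv2.resize(viewer.read_camera("wrist"),None,fx=1.5,fy=1.5))
E
```

```text
t 3.4 A [-39.4  11.1 141.1] B [35.4 11.2 96.4] gap 74.72588562560277 F [ 3.  -1.   1.8]
to [-40.0, 137.0] [35.0, 93.0] th 0.531 gap 74.5 grip 0.208 d(mm) [ 0.5  1.1 -3.7] w [0.004 0.009 0.003]
to [-25.0, 136.0] [44.0, 94.0] th 0.547 gap 68.3 grip 0.274 d(mm) [-12.1  -2.5  -0.1] w [ 0.003 -0.016 -0.   ]
to [-14.0, 135.0] [50.0, 94.0] th 0.570 gap 63.5 grip 0.324 d(mm) [-8.9 -1.8 -0.7] w [ 0.005 -0.022  0.   ]
```

View pics/w3.png

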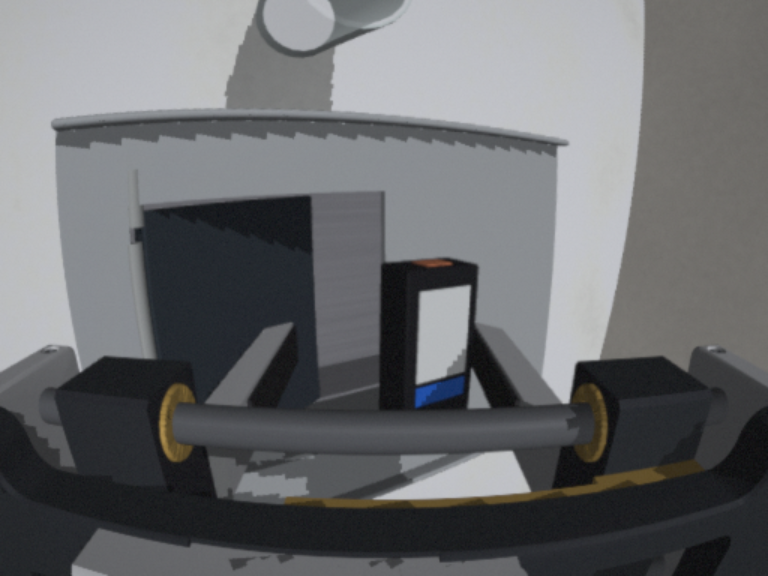

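carry_out([
  {"tx": -0.003,"ty": -0.0003,"tz": -0.001,"wx": 0.001,"wy": -0.002,"wz": 0.002,"gripper": 0.225},
  {"tx": -0.003,"ty": -0.0003,"tz": -0.001,"wx": 0.001,"wy": -0.002,"wz": 0,"gripper": 0.24},
  {"tx": -0.003,"ty": -0.0003,"tz": -0.001,"wx": 0.001,"wy": -0.002,"wz": 0,"gripper": 0.255},
  {"tx": -0.003,"ty": -0.0004,"tz": -0.001,"wx": 0.001,"wy": -0.002,"wz": 0,"gripper": 0.27},
  {"tx": -0.0022,"ty": -0.0004,"tz": 0,"wx": 0.001,"wy": -0.005,"wz": 0,"gripper": 0.285},
  {"tx": -0.0022,"ty": -0.0004,"tz": 0,"wx": 0.001,"wy": -0.005,"wz": 0,"gripper": 0.3},
  {"tx": -0.0022,"ty": -0.0005,"tz": 0,"wx": 0.001,"wy": -0.006,"wz": 0,"gripper": 0.31},
  {"tx": -0.0022,"ty": -0.0005,"tz": 0,"wx": 0.001,"wy": -0.006,"wz": 0,"gripper": 0.325},
])

```text
time_s: 4.25
ee_pos: [501.3, 82.4, 145.4]
orientation: [-0.367, 0.298, -0.558, 0.682]
wrist_force: [3.6, 0.5, 0.8]
finger_gap: 63.7
```

```bash
python3 plan.py " -14,135,50,94,10" " -6,136,53,95,10" ; python3 - <<'E'
import cv2; from workcell import viewer
cv2.imwrite("pics/w4.png",cv2.resize(viewer.read_camera("wrist"),None,fx=1.5,fy=1.5))
E
```

```text
t 4.25 A [-18.1  10.7 142.2] B [ 45.5  10.8 100.1] gap 63.72699186542452 F [3.6 0.5 0.8]
to [-14.0, 135.0] [50.0, 94.0] th 0.570 gap 63.5 grip 0.324 d(mm) [-4.  -0.2 -6.5] w [0.    0.016 0.001]
to [-6.0, 136.0] [53.0, 95.0] th 0.607 gap 59.3 grip 0.369 d(mm) [-6.3 -1.3  0.7] w [ 0.008 -0.037  0.   ]
```

View pics/w4.png

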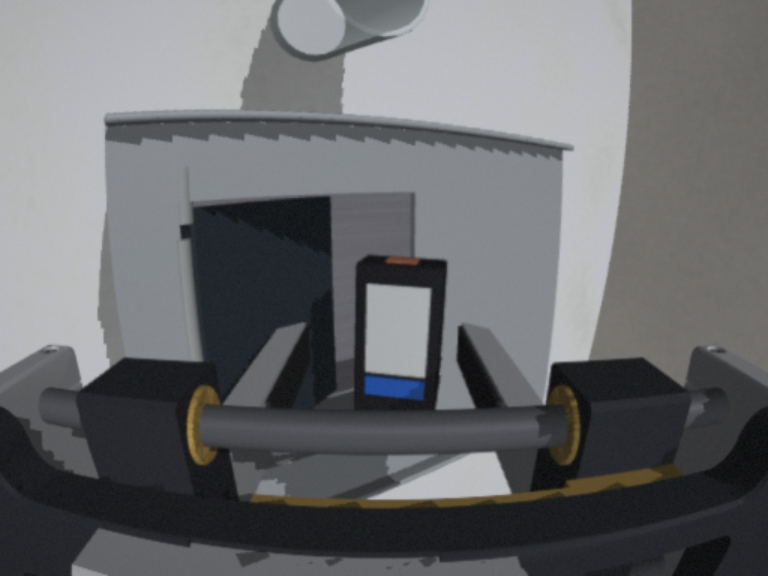

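carry_out([
  {"tx": -0.0015,"ty": 0,"tz": -0.003,"wx": 0,"wy": 0.004,"wz": 0,"gripper": 0.325},
  {"tx": -0.0015,"ty": 0,"tz": -0.003,"wx": 0,"wy": 0.004,"wz": 0,"gripper": 0.325},
  {"tx": -0.0015,"ty": 0,"tz": -0.003,"wx": 0,"wy": 0.004,"wz": 0,"gripper": 0.325},
  {"tx": -0.0015,"ty": -0.0003,"tz": -0.0005,"wx": 0.002,"wy": -0.008,"wz": 0,"gripper": 0.335},
  {"tx": -0.0015,"ty": -0.0003,"tz": -0.0005,"wx": 0.002,"wy": -0.008,"wz": 0,"gripper": 0.345},
  {"tx": -0.0015,"ty": -0.0003,"tz": -0.0005,"wx": 0.002,"wy": -0.008,"wz": 0,"gripper": 0.355},
  {"tx": -0.0015,"ty": -0.0003,"tz": -0.0005,"wx": 0.002,"wy": -0.008,"wz": 0,"gripper": 0.365},
  {"tx": 0,"ty": 0,"tz": -0.0005,"wx": 0,"wy": 0,"wz": 0,"gripper": 0.37},
])

```text
time_s: 5.1
ee_pos: [491.3, 80.7, 133.2]
orientation: [-0.359, 0.293, -0.561, 0.686]
wrist_force: [-7.3, -2.0, 18.0]
finger_gap: 59.4
```

```bash
python3 plan.py " -6,136,53,95,10" " 0,138,55,97,10" ; python3 - <<'E'
import cv2; from workcell import viewer
cv2.imwrite("pics/w5.png",cv2.resize(viewer.read_camera("wrist"),None,fx=1.5,fy=1.5))
E
```

```text
t 5.1 A [ -6.2  10.4 129.6] B [52.9 10.3 88.6] gap 59.44686288874787 F [-7.3 -2.  18. ]
to [-6.0, 136.0] [53.0, 95.0] th 0.607 gap 59.3 grip 0.369 d(mm) [-0.2  0.2  6.4] w [0.002 0.    0.002]
to [0.0, 138.0] [55.0, 97.0] th 0.641 gap 56.1 grip 0.403 d(mm) [-4.7 -1.   1.7] w [ 0.007 -0.033 -0.   ]
```

View pics/w5.png

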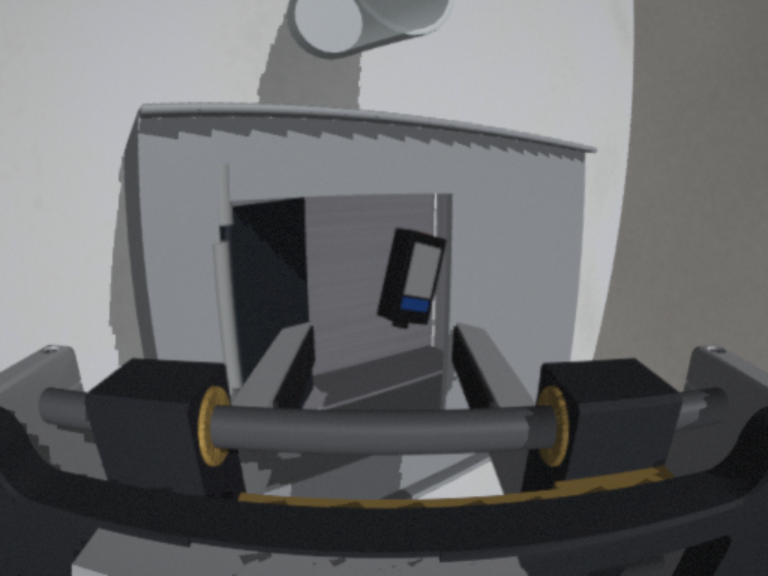

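carry_out([
  {"tx": 0,"ty": 0,"tz": 0.003,"wx": 0,"wy": 0,"wz": 0,"gripper": 0.37},
  {"tx": 0,"ty": 0,"tz": 0.003,"wx": 0,"wy": 0,"wz": 0,"gripper": 0.37},
  {"tx": 0,"ty": 0,"tz": 0.012,"wx": 0,"wy": 0,"wz": 0,"gripper": 0.37},
  {"tx": 0,"ty": 0,"tz": 0.018,"wx": 0,"wy": 0,"wz": 0,"gripper": 0.37},
  {"tx": 0,"ty": 0,"tz": 0.02,"wx": 0,"wy": 0,"wz": 0,"gripper": 0.37},
  {"tx": 0,"ty": 0,"tz": 0.03,"wx": 0,"wy": 0,"wz": 0,"gripper": 0.37},
  {"tx": 0,"ty": 0,"tz": 0.04,"wx": 0,"wy": 0,"wz": 0,"gripper": 0.37},
  {"tx": 0,"ty": 0,"tz": 0.03,"wx": 0,"wy": 0,"wz": 0,"gripper": 0.37},
])

```text
time_s: 5.95
ee_pos: [485.1, 66.8, 192.0]
orientation: [-0.376, 0.298, -0.568, 0.669]
wrist_force: [0.1, 0.1, 0.8]
finger_gap: 59.3
```

carry_out([
  {"tx": 0,"ty": 0,"tz": 0.01,"wx": 0,"wy": 0,"wz": 0,"gripper": 0.37},
  {"tx": 0,"ty": 0,"tz": 0,"wx": 0,"wy": 0,"wz": 0,"gripper": 0.37},
  {"tx": 0,"ty": 0,"tz": 0,"wx": 0,"wy": 0,"wz": 0,"gripper": 0.37},
  {"tx": 0,"ty": 0,"tz": 0,"wx": 0,"wy": 0,"wz": 0,"gripper": 0.37},
  {"tx": 0,"ty": 0,"tz": 0,"wx": 0,"wy": 0,"wz": 0,"gripper": 0.37},
  {"tx": 0,"ty": 0,"tz": 0,"wx": 0,"wy": 0,"wz": 0,"gripper": 0.37},
  {"tx": 0,"ty": 0,"tz": 0,"wx": 0,"wy": 0,"wz": 0,"gripper": 0.37},
  {"tx": 0,"ty": 0,"tz": 0,"wx": 0,"wy": 0,"wz": 0,"gripper": 0.37},
])

```text
time_s: 6.75
ee_pos: [483.3, 66.3, 198.1]
orientation: [-0.377, 0.3, -0.567, 0.668]
wrist_force: [1.1, -0.2, 0.2]
finger_gap: 59.1
```

```bash
python3 plan.py; python3 - <<'E'
import cv2; from workcell import viewer
cv2.imwrite("pics/w6.png",cv2.resize(viewer.read_camera("wrist"),None,fx=1.5,fy=1.5))
E
```

```text
t 6.75 A [  4.8  23.8 192.8] B [ 65.2  23.4 154.5] gap 59.062022192859644 F [ 1.1 -0.2  0.2]
```

View pics/w6.png

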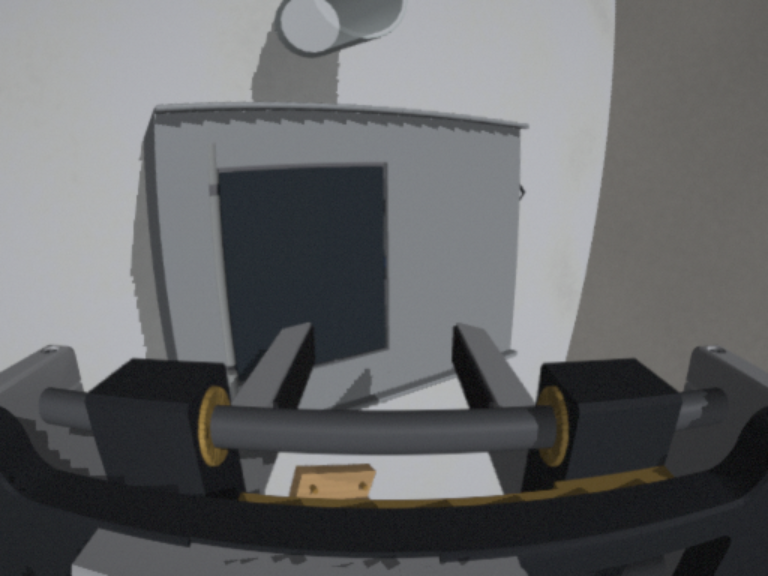

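```bash
python3 -c "
from workcell import observe,manip
s=observe();print(s['qpos'].round(2),s['wrist_force'].round(1));print(manip.hand_in())"
```

```text
[ 1.03  0.02 -1.24  2.35  0.24  0.23 -0.24] [ 0.3  1.3 -0.4]
the job is handed in; nothing more can be done
None
```

The cartridge is in the inner tray, the flap has sprung shut, and I handed the job in at about 6.8 s. No verdict was reported.

I tilted the gripper so that one fingertip pressed the flap to about 0.6–0.8 rad. The other finger straightened the cartridge and pushed it over the edge.

**What the last checks showed:**
- **Drop:** before I let go, the wrist picture showed the cartridge in the inner tray with the flap still held down.
- **After retracting:** the flap was flush and the fingers were clear, with the lowest tip about 25 mm above the deck. The wrist force was about 1 N. The tray handle looked unmoved.
- **Not measured:** I did not measure the cup, the block and the tweezers again. The arm stayed well clear of all three, and the cup and block looked in place in the last picture.

**What did not go as planned:**
- **Pressure on the deck:** near the end of the push the pusher tip sat about 6 mm lower than planned and leaned on the deck, with a wrist force of about 18–20 N, well under the 120 N limit.
- **Retreat:** the arm rose only about 65 mm of the 166 mm commanded and drifted about 13 mm sideways. Two joints ended close to the ends of their ranges (joint 3 at -1.24 of -1.27, joint 6 at 0.23 of 0.19).

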